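# Clear down the nib mill: open the grind ring, unhook the catch bin

## Robot

A 6-joint arm with a two-finger parallel gripper is mounted at the origin on a cart in front of the work surface, level with it; the furniture and walls round the work are solid. World frame = base frame: x ahead of the robot, y to its left, z up, the work surface at z = 0. Lengths are in m, angles in rad, forces in N, time in s.
With the tool pointing down it reaches from about 0.25 to 0.775 m from the base axis. Payload 8.9 kg.
Tool frame: the origin (TCP) lies at the very end of the fingers, on their centre line; the grasp point (between the pads) lies 19 mm behind it; z points along the fingers, y is the direction in which the jaws open and shut (so a half turn about z gives the same grasp; the last joint's range is limited). The gripper opens to 85 mm and grips with 20 to 120 N. Pads are 22 mm wide; open, the fingers measure 114 mm over their backs; the gripper's body (76 mm by 85 mm) begins 54 mm behind the grasp point. The pads swing forward as they close: fully open they stand 13 mm farther back than shut.
Start: joints at [-1.459, 0.291, -0.153, 1.127, 0, 1.431], TCP at [0.13, -0.509, 0.231] pointing down, gripper open.
Joint ranges: [-2.52, 2.52], [-0.91, 1.74], [-1.3, 1.37], [-1.96, 2.02], [-1.52, 1.47], [-3.14, 3.14]. Speed limits (rad/s): [2.22, 2.22, 2.79, 3.14, 3.14, 3.14].

## Interface

Orientations are given as a 3x3 rotation matrix whose columns are the frame's x, y, z axes.
In Python, from cell import env gives the robot as it stands. Calls block until the motion is done:
- env.movep(position, orientation): joint-space move of the TCP to a pose.
- env.move_straight(position, ori=None, rate=0.15): straight line of the TCP; ori=None keeps the orientation; rate is the mean speed in m/s.
- env.move_j(angles): joint-space move.
- env.grip(opening, strength=None): finger opening in m; strength is the grip in N (None keeps the last); returns when the fingers have stopped.
- env.wait(seconds).
- env.ik(position, orientation): joint angles nearest the present ones, or None.
- env.sense(): the state.
- env.grab_frame(name): name is "side" or "top"; returns a dict with "frame" (480x640x3 uint8, red, green, blue), "range_z" (480x640 float32, m along the optical axis (not along the pixel's ray), 0 where there is no reading), "K" (3x3 intrinsics, pixels), "R" (3x3) and "t" (3): a world point X has camera coordinates R X + t. Camera axes: x right, y down, z forward; pixel columns grow to the right and rows downward; lengths in m; the calibration is good to about 2 mm. A picture is of the moment at which its call begins.
A pose or a line that the arm cannot do raises env.IKError and nothing moves.
- env.finish_job(): hands the job in, once; it reports no verdict.
The state is a dict: "t": time; "q": joint angles; "qd": joint speeds; "joint_efforts": joint torques, N m; "eef_pos": TCP position; "tcp_rot": TCP orientation; "contact_force": force on the tool from outside, world axes, zero at the start; "moment": the same for the moment, N m; "grip_width": finger opening in m.
Only numpy, scipy, OpenCV 4.12 (cv2) and the standard library are available. Lean on these libraries where they do the work, as an engineer would, in place of code of your own. Each camera call takes 0.05 s, during which the arm holds its last target. There are 200 camera calls.

## Task

The cocoa nib mill is being cleared for cleaning. Turn its grind ring clockwise (seen from above) all the way until its lug rests at the stop post, and lift the catch bin up past the tip of the mill's hook, take it off and set it down gently, flat on the floor of the wooden tray, inside the rim. Keep the bin upright, do not force it against the mill, leave the packs, canisters and price card where they are, and let go of everything.

Things in the scene. Friction and masses are not known exactly. Their poses are not given: they have to be found in the camera images.
- mill: The nib mill, fixed to the table: round aluminium body, 100 mm across and 174 mm high to its dark dial flange, on a wooden foot 150 x 136 mm. Origin: on the body's vertical axis, at table height. z up; -x is its front, the side that carries the hook and the short chute. Stands with its front roughly towards the robot.
- grind_ring (a joint): Angle of the grind ring, a ribbed steel collar round a fixed barrel on top of the mill, rad: 0 to 1.40, growing clockwise seen from above; 1.40 is the end stop. Clicks into notches at 0, 0.47, 0.93 and 1.40 (about 0.15 N m to pass one); starts in one of the first three. In the mill's frame its lug points at bearing (counter-clockwise from +x) 3.84 rad minus this value.
- ring_grip (a point): On the ring's axis, 205 mm above the table, axes as the mill's. The ring's ribbed part to grip is 60 mm across (62 over its ribs) and spans 187 to 218 mm above the table; below it is a flange 67 mm across with the lug. A wooden cap on the barrel, 57 mm across, rises to 229 mm. Fingertips kept at 190 mm or higher clear lug and stop post.
- ring_lug (a point): Outer end of the ring's pointer lug, 47 mm from the ring's axis: a steel tab 12 mm wide, at 176 to 185 mm above the table. It turns with the ring, from the mill's front right (0) to its front left (stop).
- stop_post (a point): Top of the stop post: an upright steel pin, 8 mm thick, at the mill's front left on the dark dial flange, 40 mm from the axis, top 187 mm above the table. With the ring at the stop, the lug rests beside it, over the longest of four white marks.
- hook_seat (a point): Fixed on the mill, 125 mm in front of its axis, 185 mm above the table: where the middle of the bin's bar lies when hung. The hook, a 9 mm steel rod from the mill's front, dips under this seat and turns up 24 mm farther out to a tip 37 mm above this point: raise the bar 45 to 75 mm (higher, the box meets the hook), then draw it out along the mill's -x by 45 mm or more. Axes as the mill's.
- bin_center (a point): Centre of the catch bin's box, 26 mm above its underside. Open steel box, 84 (x) by 160 (y) by 52 mm high, 3 mm walls, about 0.22 kg, z up. A fixed arched handle in its middle plane carries a level bar along y. It hangs by the middle of that bar on the hook, free of the mill's body and the table (underside 30 mm above the table).
- bin_bar (a point): Middle of the bin's handle bar: round dark steel bar along the bin's y, 12 mm thick, 130 mm long, its centre 155 mm above the bin's underside. The hook lies under its middle, so grip it from above to one side, about 45 to 50 mm from the middle; box and bar axes as the bin's.
- tray_floor (a point): Centre of the floor of the wooden tray, loose, 138 mm (x) by 210 mm (y) outside, 128 by 200 mm inside; floor 5 mm above the table, rim top 18 mm above it. The bin fits in lengthwise, its y along the tray's y, either way round. The tray lies to the left or the right in front of the mill.
- slab_pack: Bystander: flat gift pack in cellophane, 96 x 178 x 44 mm, on the side of the table where the tray is not. Origin under its centre.
- green_canister: Bystander: green canister with wooden lid, 64 mm across, 75 mm high. Origin under its centre.
- white_canister: Bystander: white canister with wooden lid, 68 mm across, 85 mm high. Origin under its centre.
- price_card: Bystander: price card in an oak block, 22 x 66 x 62 mm. Origin under its centre.

How it is judged:
By the outcome, as a careful person would: the job done as asked, in the order asked, and still so for the second after the job is handed in, with the robot touching nothing.
It also fails if it takes over 56 s, if anything falls off the work surface, if the arm or the gripper's body presses on something with over 40 N, if the wrist force passes 120 N, or if a joint passes its speed limit or range.

## Working session

There is one attempt and no reset: what is moved stays moved. The work goes in short steps, each a Python script; the robot and the scene stay as the last script left them, time stands still between calls to the robot, and variables do not carry over. Pictures are saved under pics/ and viewed, about 8 in all and at most 12, crops included, and the job is handed in when it is done.

```bash
ls; mkdir -p pics; python3 - <<'E'
from cell import env
import cv2,numpy as np
for n in("side","top"):
    f=env.grab_frame(n); np.savez(f"{n}0.npz",**f)
    cv2.imwrite(f"pics/{n}0.png",f["frame"][:,:,::-1])
    print(n,f["K"].round(1).tolist(),f["R"].round(3).tolist(),f["t"].round(3).tolist(),(f["range_z"]>0).mean())
s=env.sense();print({k:np.round(s[k],3).tolist() for k in s})
E
```

```text
pics
side [[565.4, 0.0, 312.3], [0.0, 565.4, 241.9], [0.0, 0.0, 1.0]] [[1.0, -0.006, 0.004], [0.001, -0.429, -0.903], [0.007, 0.903, -0.429]] [-0.589, 0.1, 1.248] 0.9823567708333333
top [[455.9, 0.0, 315.3], [0.0, 455.9, 243.5], [0.0, 0.0, 1.0]] [[0.005, -1.0, -0.022], [-0.986, -0.002, -0.168], [0.168, 0.022, -0.986]] [-0.005, 0.586, 1.245] 0.9961653645833334
{'t': 0.1, 'q': [-1.459, 0.291, -0.154, 1.127, -0.0, 1.432], 'qd': [-0.002, -0.002, 0.003, 0.0, -0.0, -0.0], 'joint_efforts': [0.002, -53.798, 33.192, 0.009, -0.0, -0.0], 'eef_pos': [0.13, -0.508, 0.231], 'tcp_rot': [[0.969, 0.248, -0.0], [0.248, -0.969, 0.001], [0.0, -0.001, -1.0]], 'contact_force': [-0.962, -0.362, -0.196], 'moment': [0.001, 0.032, -0.005], 'grip_width': 0.085}
```

View pics/side0.png

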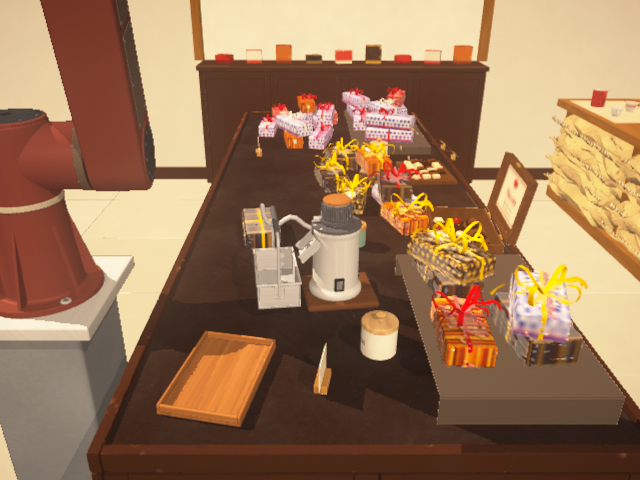

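View pics/top0.png

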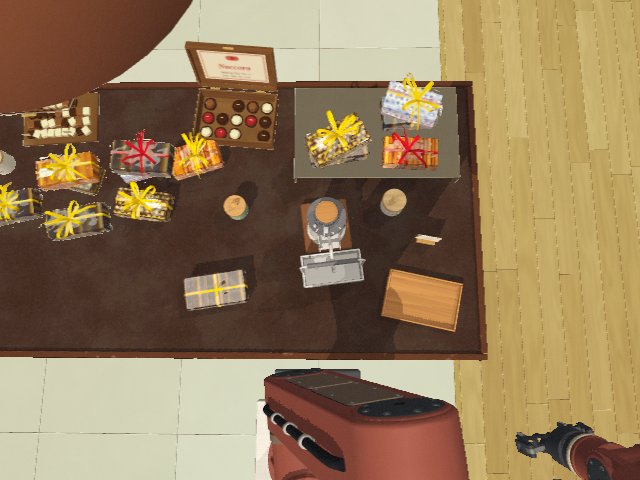

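The top view shows the mill cap at about (326,209), bin at (332,268), tray at (422,300) to the robot's right, pack at (215,289), canisters at (235,207) and (393,202), and the card at (428,240). The side view agrees.

```bash
cat > h.py <<'E'
import numpy as np, cv2
def cloud(f):
    K,R,t,d=f["K"],f["R"],f["t"],f["range_z"]
    v,u=np.mgrid[:480,:640]
    c=np.stack([(u-K[0,2])/K[0,0]*d,(v-K[1,2])/K[1,1]*d,d],-1)
    return np.where(d[...,None]>0,(c-t)@R,np.nan)   # R^T(c-t)
def ray(f,uv,z):
    d=f["R"].T@np.linalg.inv(f["K"])@[uv[0],uv[1],1]; o=-f["R"].T@f["t"]
    return o+d*(z-o[2])/d[2]
def rect(p):
    r=cv2.minAreaRect((p[:,:2]*1000).astype(np.float32)); return np.round(r[0],1),np.round(r[1],1),round(r[2],1)
E
python3 - <<'E'
from h import *
T=dict(np.load("top0.npz"));S=dict(np.load("side0.npz"))
for n,f in(("top",T),("side",S)):
    P=cloud(f);hsv=cv2.cvtColor(f["frame"],cv2.COLOR_RGB2HSV)
    x,y,z=P[...,0],P[...,1],P[...,2]
    print(n,"table z",np.nanmedian(z[(abs(x-.35)<.1)&(abs(y)<.3)]))
    wood=(hsv[...,0]>5)&(hsv[...,0]<22)&(hsv[...,1]>110)&(hsv[...,2]>100)
    if n=="top": tb=(slice(255,340),slice(370,475)); 
    else: tb=(slice(320,435),slice(145,285))
    m=np.zeros_like(wood);m[tb]=wood[tb]
    print("tray",rect(P[m&(z<.03)]),np.nanmedian(z[m]))
    near=(x>.3)&(x<.7)&(y>-.2)&(y<.2)
    cap=near&(z>.222)&(z<.24)&wood
    p=P[cap]; 
    if len(p):print("cap",len(p),rect(p),cv2.minEnclosingCircle((p[:,:2]*1000).astype(np.float32)),np.median(p[:,2]))
    ring=near&(z>.19)&(z<.216); print("ring",rect(P[ring]),ring.sum())
    foot=near&(z>.005)&(z<.03)&(x>.45)&(hsv[...,1]>80); print("foot",rect(P[foot]),foot.sum(),np.nanmedian(z[foot]))
    bar=near&(z>.176)&(z<.205)&(x<.5)
    p=P[bar];print("bar cand",len(p),p[np.argsort(p[:,1])][::max(1,len(p)//25)].round(3).tolist())
    box=near&(z>.03)&(z<.09)&(x<.5);print("box",rect(P[box]),box.sum())
big=lambda f,r,c,k:cv2.resize(f["frame"][r,c,::-1],None,fx=k,fy=k,interpolation=cv2.INTER_CUBIC)
a=big(T,slice(185,300),slice(285,385),4);b=big(S,slice(180,320),slice(235,385),3)
im=np.zeros((460,800,3),np.uint8);im[:460,:400]=a;im[:420,400:]=b[:420,:400]
cv2.imwrite("pics/c1.png",im)
E
```

```text
top table z 0.8063908767698504
tray (array([ 431.3, -308.8]), array([217.3, 139. ]), 78.0) 0.005205318488518566
cap 383 (array([637.5, -32.6]), array([54.6, 54.1]), 89.8) ((638.1459350585938, -32.84324645996094), 28.221965789794922) 0.22736846094392268
ring (array([574. , -24.5]), array([171. , 126.1]), 22.0) 204
foot (array([5.766e+02, 3.000e-01]), array([246.9, 400.3]), 0.8) 745 0.018407267507279786
bar cand 4 [[0.498, -0.055, 0.186], [0.497, -0.05, 0.198], [0.498, -0.048, 0.192], [0.495, -0.048, 0.196]]
box (array([466.2,  33.2]), array([ 64.9, 337.4]), 3.4) 609
side table z 0.0021777022017929553
tray (array([ 427. , -295.5]), array([238.5, 152.9]), 78.4) 0.005679675465942476
cap 260 (array([635.2, -40. ]), array([48.8, 55.5]), 46.4) ((637.1990966796875, -38.200828552246094), 28.169635772705078) 0.22753773664682203
ring (array([570.4, -67.7]), array([117. , 173.2]), 73.8) 568
foot (array([597.7,  61.1]), array([166.7, 366.9]), 23.2) 1054 0.01908752682447988
bar cand 49 [[0.495, -0.06, 0.192], [0.49, -0.06, 0.205], [0.49, -0.06, 0.203], [0.489, -0.059, 0.201], [0.493, -0.059, 0.19]
[... 409 characters left out ...]
498, -0.057, 0.18], [0.493, -0.056, 0.197], [0.497, -0.056, 0.193], [0.491, -0.056, 0.197], [0.493, -0.056, 0.193], [0.495, -0.055, 0.186], [0.499, -0.055, 0.186], [0.493, -0.055, 0.201], [0.489, -0.055, 0.197], [0.495, -0.055, 0.203], [0.495, -0.055, 0.184], [0.487, -0.055, 0.201], [0.491, -0.055, 0.19], [0.497, -0.054, 0.194], [0.493, -0.054, 0.19], [0.489, -0.054, 0.194], [0.495, -0.054, 0.188], [0.496, -0.054, 0.181], [0.487, -0.054, 0.203], [0.497, -0.053, 0.196], [0.495, -0.053, 0.198], [0.495, -0.053, 0.196], [0.499, -0.053, 0.189], [0.495, -0.053, 0.193], [0.494, -0.052, 0.18], [0.498, -0.052, 0.187], [0.498, -0.049, 0.19]]
box (array([462.4,  30.6]), array([ 75.1, 339.4]), 1.0) 1017
```

View pics/c1.png

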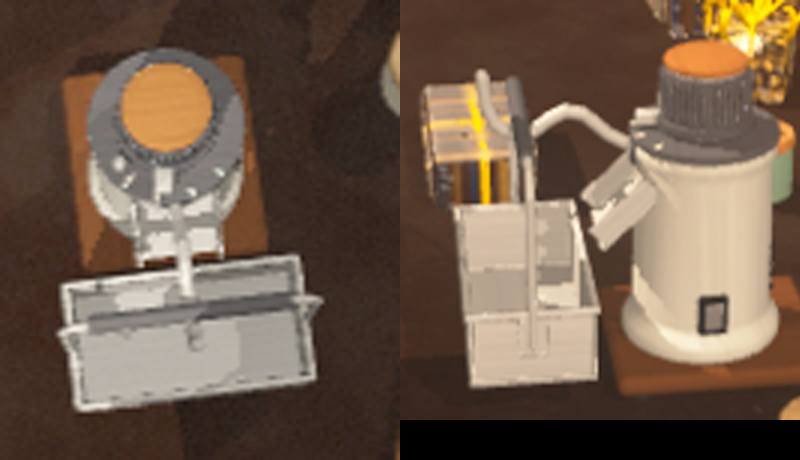

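```bash
python3 - <<'E'
from h import *
T=dict(np.load("top0.npz"));S=dict(np.load("side0.npz"))
g=lambda x,y:(285+(x+.5)/4-.5,185+(y+.5)/4-.5)
s=lambda x,y:(235+(x-400+.5)/3-.5,180+(y+.5)/3-.5)
for n,f,(r,c) in(("top",T,(slice(190,230),slice(305,350))),("side",S,(slice(185,212),slice(312,362)))):
    hsv=cv2.cvtColor(f["frame"],cv2.COLOR_RGB2HSV)
    P=cloud(f)
    m=np.zeros((480,640),np.uint8);w=(hsv[...,0]>5)&(hsv[...,0]<22)&(hsv[...,1]>110)&(hsv[...,2]>110)&(P[...,2]>.215)
    m[r,c]=w[r,c]; co=max(cv2.findContours(m,0,1)[0],key=cv2.contourArea)
    e=cv2.fitEllipse(co);print(n,"cap",e,ray(f,e[0],.228).round(4))
A=ray(T,e[0],.228)
def pr(n,p,z): 
    q=ray(T,g(*p),z);print(n,q.round(4)); return q
ax=np.array([.638,-.033])
l=pr("barL",(88,318),.187);r=pr("barR",(302,298),.187);d=r-l;print("len",np.hypot(*d[:2]),"yaw",np.arctan2(d[0],-d[1]),"mid",(l+r)/2)
for n,p,z in(("lug",(163,198),.185),("lugmid",(163,182),.185),("post",(118,163),.187),("m1",(193,192),.175),("m2",(220,177),.175)):
    q=pr(n,p,z)[:2]-ax;print("   r",np.hypot(*q),"bearing",np.arctan2(q[1],q[0])%6.283)
print("hook tip",pr("tip",(195,330),.222))
# box top rim corners z=.082
c=[pr("box",p,.082) for p in((62,284),(298,257),(317,380),(78,409))]
c=np.array(c);print(c.mean(0),np.linalg.norm(np.diff(c,axis=0),axis=1),[np.arctan2((c[i]-c[j])[0],-(c[i]-c[j])[1]) for i,j in((1,0),(2,3))])
c=[pr("foot",p,.018) for p in((63,85),(80,270),(270,255))]
print("side bar", [ray(S,s(*p),.185).round(4) for p in((513,80),(525,150))], "side tip",ray(S,s(482,72),.222))
E
```

```text
top cap ((326.0184020996094, 211.35452270507812), (21.186124801635742, 22.01520347595215), 80.3877182006836) [ 0.6367 -0.0326  0.228 ]
side cap ((336.7480773925781, 199.29437255859375), (12.15849781036377, 28.262516021728516), 91.23206329345703) [ 0.6362 -0.0497  0.228 ]
barL [0.5104 0.0159 0.187 ]
barR [ 0.5234 -0.1185  0.187 ]
len 0.13502769010537435 yaw 0.09644318526451147 mid [ 0.51694349 -0.05132885  0.187     ]
lug [ 0.5877 -0.0311  0.185 ]
   r 0.05036964243254508 bearing 3.1045900456373188
lugmid [ 0.598  -0.0311  0.185 ]
   r 0.040002035842639366 bearing 3.0945759673169846
post [ 0.61   -0.0024  0.187 ]
   r 0.04148928409889097 bearing 2.3128643543872656
m1 [ 0.5935 -0.0504  0.175 ]
   r 0.047752520280641246 bearing 3.513969763610644
m2 [ 0.6034 -0.0677  0.175 ]
   r 0.0490537939601606 bearing 3.928148658703028
tip [ 0.4989 -0.0507  0.222 ]
hook tip [ 0.49893383 -0.05071404  0.222     ]
box [0.547  0.0383 0.082 ]
box [ 0.5661 -0.1242  0.082 ]
box [ 0.4814 -0.1362  0.082 ]
box [0.4611 0.0265 0.082 ]
[ 0.51389501 -0.04886856  0.082     ] [0.163619   0.08559585 0.16391249] [np.float64(0.11726566453125872), np.float64(0.12425981776324535)]
foot [0.7045 0.0428 0.018 ]
foot [0.5664 0.029  0.018 ]
foot [ 0.5777 -0.1087  0.018 ]
side bar [array([0.5047, 0.0201, 0.185 ]), array([ 0.5194, -0.0997,  0.185 ])] side tip [ 0.49014211 -0.05845017  0.222     ]
```

The lug is at bearing about 3.0 in the mill frame, so the ring sits in the 0.93 notch. Mill yaw is about 0.12, its axis is near (0.638, -0.034), and the tray is on the right. I'll grip the ring now.

```bash
cat >> h.py <<'E'
def down(a):  # tool down, jaw (y) axis along world angle a
    y=np.array([np.cos(a),np.sin(a),0]);z=np.array([0,0,-1.]);return np.stack([np.cross(y,z),y,z],1)
def st(env,n=""):
    s=env.sense();print(n,"t%.2f"%s["t"],"pos",s["eef_pos"].round(4) if hasattr(s["eef_pos"],"round") else np.round(s["eef_pos"],4),"F",np.round(s["contact_force"],1),"M",np.round(s["moment"],2),"w %.4f"%s["grip_width"],"q6 %.2f"%s["q"][5]);return s
E
python3 - <<'E'
from cell import env
from h import *
yaw=.12
for a in(yaw+np.pi/2,yaw-np.pi/2):
    for d in(0,-.35,-.7):
        q=env.ik([.638,-.034,.192],down(a+d));print(a,d,None if q is None else np.round(q,2))
E
```

```text
1.6907963267948967 0 [-0.17  0.53  0.11  1.15  0.   -0.29]
1.6907963267948967 -0.35 [-0.17  0.53  0.11  1.15  0.    0.06]
1.6907963267948967 -0.7 [-0.17  0.53  0.11  1.15  0.    0.41]
-1.4507963267948965 0 [-0.17  0.53  0.11  1.15  0.    2.85]
-1.4507963267948965 -0.35 [-0.17  0.53  0.11  1.15  0.   -3.08]
-1.4507963267948965 -0.7 [-0.17  0.53  0.11  1.15  0.   -2.73]
```

```bash
python3 - <<'E'
from cell import env
from h import *
a=.12+np.pi/2
p=env.sense()["eef_pos"]
env.move_straight([p[0],p[1],.33],rate=.3)
env.movep([.638,-.034,.32],down(a)); st(env,"above")
env.move_straight([.638,-.034,.192],rate=.15); st(env,"down")
env.grip(.066,20); st(env,".066")
env.grip(.055,20); st(env,"closed")
f=env.grab_frame("top");cv2.imwrite("pics/c2.png",cv2.resize(f["frame"][150:310,250:410,::-1],None,fx=3.5,fy=3.5))
E
```

```text
above t3.04 pos [ 0.6379 -0.0349  0.32  ] F [ 0.6 -0.2 -0.1] M [0.05 0.03 0.  ] w 0.0855 q6 -0.29
down t4.04 pos [ 0.6385 -0.0342  0.193 ] F [-0.2  0.1  0.4] M [-0.03  0.02 -0.02] w 0.0852 q6 -0.29
.066 t4.38 pos [ 0.6382 -0.034   0.1924] F [-0.1  0.3 -0.3] M [ 0.05  0.02 -0.02] w 0.0657 q6 -0.29
closed t4.59 pos [ 0.6382 -0.0342  0.1925] F [-0.7 -0.1  3.9] M [-0.12  0.22 -0.03] w 0.0593 q6 -0.29
```

View pics/c2.png

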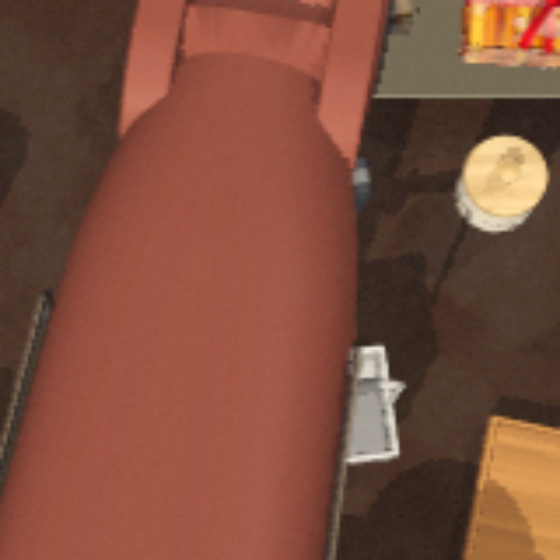

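The arm covers the top view, but the forces show a centred grip at 59.3 mm. I'll turn in small steps and watch the moment.

```bash
python3 - <<'E'
from cell import env
from h import *
a=.12+np.pi/2
env.grip(.05,60); st(env,"tight")
for d in np.arange(.08,.66,.08):
    env.move_straight([.638,-.034,.192],down(a-d),rate=.15)
    s=st(env,"%.2f"%d); y=s["tcp_rot"]; print("   ang",a-np.arctan2(y[1][1],y[0][1]))
    if abs(s["moment"][2])>.8: break
f=env.grab_frame("side");cv2.imwrite("pics/c3.png",cv2.resize(f["frame"][140:320,230:400,::-1],None,fx=3.3,fy=3.3))
E
```

```text
tight t4.86 pos [ 0.6382 -0.0342  0.1928] F [-1.9 -0.7  7.6] M [-0.11  0.45 -0.02] w 0.0585 q6 -0.29
0.08 t5.11 pos [ 0.6382 -0.0342  0.1928] F [-2.4 -0.8  6.8] M [-0.16  0.4  -0.01] w 0.0582 q6 -0.21
   ang 0.08068354928463428
0.16 t5.36 pos [ 0.6382 -0.0342  0.1928] F [-1.8 -0.6  8.5] M [-0.11  0.4  -0.01] w 0.0585 q6 -0.13
   ang 0.16068893349947544
0.24 t5.61 pos [ 0.6382 -0.0342  0.1928] F [-0.3 -0.8  7. ] M [-0.19  0.44 -0.01] w 0.0584 q6 -0.05
   ang 0.24064060740511217
0.32 t5.86 pos [ 0.6382 -0.0342  0.1928] F [-2.7 -1.7  7. ] M [-0.16  0.47 -0.07] w 0.0585 q6 0.03
   ang 0.3207449222840575
0.40 t6.11 pos [ 0.6382 -0.0343  0.1927] F [-2.7 -1.4  7.5] M [-0.21  0.42 -0.09] w 0.0583 q6 0.11
   ang 0.4008395866445138
0.48 t6.36 pos [ 0.6382 -0.0343  0.1928] F [-2.4 -1.4  7. ] M [-0.25  0.39 -0.18] w 0.0578 q6 0.19
   ang 0.4809834775179864
0.56 t6.61 pos [ 0.6382 -0.0343  0.1928] F [-2.6 -2.3  7.4] M [-0.42  0.39  1.23] w 0.0577 q6 0.27
   ang 0.5587130965859886
```

View pics/c3.png

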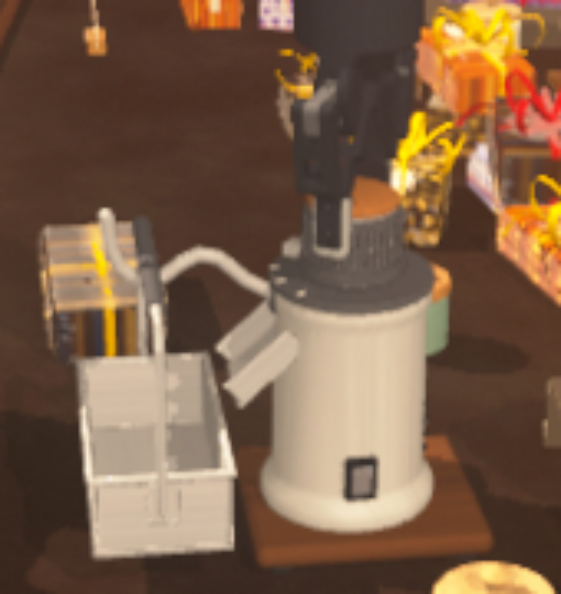

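The moment jumped to 1.2 N m at 0.56 rad, so the ring is at its stop. I'll release it, back off to the side and check.

```bash
python3 - <<'E'
from cell import env
from h import *
env.grip(.085); st(env,"open")
env.move_straight([.638,-.034,.32],rate=.25)
env.movep([.40,-.36,.36],down(.12)); st(env,"away")
env.wait(.3)
for n in("top","side"):
    f=env.grab_frame(n);np.savez(n+"1.npz",**f)
T=dict(np.load("top1.npz"));S=dict(np.load("side1.npz"))
im=np.zeros((552,800,3),np.uint8)
im[:552,:480]=cv2.resize(T["frame"][185:300,285:385,::-1],None,fx=4.8,fy=4.8,interpolation=cv2.INTER_CUBIC)
im[:400,480:]=cv2.resize(S["frame"][190:290,250:330,::-1],None,fx=4,fy=4,interpolation=cv2.INTER_CUBIC)
cv2.imwrite("pics/c4.png",im)
E
```

```text
open t7.05 pos [ 0.6379 -0.0339  0.1918] F [-1.   0.1  0. ] M [ 0.01 -0.01 -0.  ] w 0.0849 q6 0.27
away t9.21 pos [ 0.4006 -0.3594  0.3597] F [-0.9  0.5 -0.2] M [ 0.05 -0.03  0.02] w 0.0851 q6 0.58
```

View pics/c4.png

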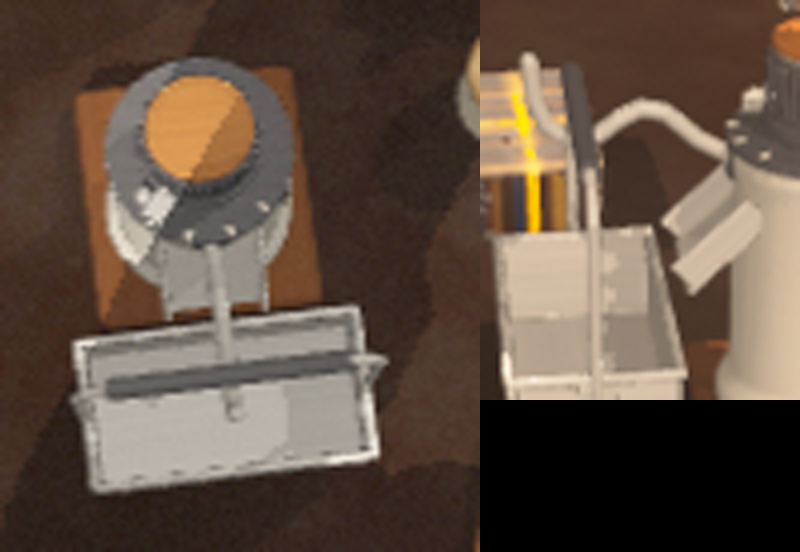

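The lug (about (155,203)) now lies beside the post (145,195), and three marks are exposed. The bar runs from (107,387) to (360,360). Next I measure the bar and tray more closely.

```bash
python3 - <<'E'
from h import *
from cell import env
T=dict(np.load("top1.npz"));S=dict(np.load("side1.npz"));T0=dict(np.load("top0.npz"));S0=dict(np.load("side0.npz"))
g=lambda x,y:(285+(x+.5)/4.8-.5,185+(y+.5)/4.8-.5)
l,r=[ray(T,g(*p),.186) for p in((107,387),(362,360))];d=r-l
print("bar",l.round(4),r.round(4),np.hypot(*d[:2]).round(4),"yaw",np.arctan2(d[0],-d[1]),"mid",((l+r)/2).round(4))
c=np.array([ray(T,g(*p),.082) for p in((75,342),(361,309),(379,457),(95,491))]);print("box mid",c.mean(0).round(4),np.linalg.norm(np.diff(c,axis=0),axis=1).round(4),[np.arctan2((c[i]-c[j])[0],-(c[i]-c[j])[1]).round(3) for i,j in((1,0),(2,3))])
# side bar ends as rays: middle of the bar top, intersect with z .185
s=lambda x,y:(250+(x-480+.5)/4-.5,190+(y+.5)/4-.5)
print("side bar ends",[ray(S,s(*p),.185).round(4) for p in((573,68),(587,165))])
for n,f,tb in(("top",T0,(slice(255,340),slice(370,475))),("side",S0,(slice(320,435),slice(145,285)))):
    hsv=cv2.cvtColor(f["frame"],cv2.COLOR_RGB2HSV);m=np.zeros((480,640),np.uint8)
    w=((hsv[...,0]>5)&(hsv[...,0]<22)&(hsv[...,1]>90)&(hsv[...,2]>75)); m[tb]=w[tb]
    m=cv2.morphologyEx(m,cv2.MORPH_OPEN,np.ones((3,3)))
    co=max(cv2.findContours(m,0,1)[0],key=cv2.contourArea)
    h=cv2.convexHull(co); q=cv2.approxPolyDP(h,6,True)[:,0]
    w=np.array([ray(f,p,.018 if n=="top" else .012) for p in q]);print(n,q.tolist(),w.round(3).tolist(),rect(np.array([ray(f,p,.018)for p in h[:,0]])))
    if n=="top":P=cloud(f);zz=P[m>0];k=zz[zz[:,2]<.009];print("floor",rect(k),len(k),k.mean(0).round(4))
E
```

```text
bar [0.5078 0.0152 0.186 ] [ 0.5224 -0.1183  0.186 ] 0.1343 yaw 0.10884133347625077 mid [ 0.5151 -0.0516  0.186 ]
box mid [ 0.5135 -0.0494  0.082 ] [0.1652 0.0855 0.1623] [np.float64(0.118), np.float64(0.123)]
side bar ends [array([0.506 , 0.0185, 0.185 ]), array([ 0.5197, -0.1054,  0.185 ])]
top [[389, 269], [462, 283], [464, 316], [455, 331], [381, 315]] [[0.518, -0.214, 0.018], [0.478, -0.42, 0.018], [0.386, -0.421, 0.018], [0.344, -0.394, 0.018], [0.387, -0.189, 0.018]] (array([ 429.9, -312.8]), array([230.6, 140.5]), 78.0)
floor (array([ 423.2, -315.7]), array([235.1, 237.2]), 78.4) 3440 [ 0.4304 -0.3097  0.0037]
side [[275, 339], [240, 426], [156, 413], [204, 331]] [[0.519, -0.212, 0.012], [0.478, -0.436, 0.012], [0.345, -0.408, 0.012], [0.382, -0.186, 0.012]] (array([ 431.7, -317.3]), array([229.5, 146.7]), 78.0)
```

```bash
python3 - <<'E'
from cell import env
from h import *
yaw=.115;u=np.array([-np.sin(yaw),np.cos(yaw),0])
p=np.array([.514,-.0505,.166])-.047*u
env.movep(p+[0,0,.09],down(yaw))
env.grip(.045,20)
env.move_straight(p,rate=.12); st(env,"at bar")
env.grip(.02); st(env,".02")
env.grip(.0,25); s=st(env,"gripped")
env.grip(.0,80); st(env,"tight")
f=env.grab_frame("side");cv2.imwrite("pics/c5.png",cv2.resize(f["frame"][140:320,230:400,::-1],None,fx=3.3,fy=3.3))
E
```

```text
at bar t12.16 pos [ 0.5199 -0.0973  0.1666] F [ 0.1  0.1 -0.5] M [-0.01 -0.    0.01] w 0.0451 q6 1.13
.02 t12.53 pos [ 0.5196 -0.0972  0.1663] F [0.9 0.5 0.6] M [-0.03  0.05  0.01] w 0.0199 q6 1.13
gripped t12.75 pos [ 0.5196 -0.0972  0.1661] F [ 2.  -0.1  0.5] M [ 0.03 -0.17  0.01] w 0.0110 q6 1.13
tight t12.97 pos [ 0.5194 -0.0972  0.1661] F [-0.4 -0.4  1.1] M [ 0.16 -0.06  0.05] w 0.0092 q6 1.13
```

View pics/c5.png

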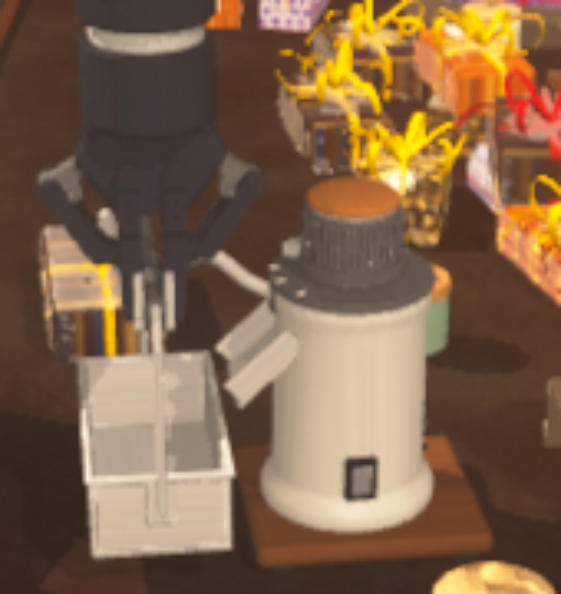

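The bar is held with almost no side force. Now lift in steps, then draw the bin out.

```bash
python3 - <<'E'
from cell import env
from h import *
yaw=.115;b=np.array([-np.cos(yaw),-np.sin(yaw),0])
p=np.array(env.sense()["eef_pos"])
for h in(.01,.03,.06):
    env.move_straight(p+[0,0,h],down(yaw),rate=.08); s=st(env,h)
    if np.linalg.norm(s["contact_force"])>12: raise SystemExit("force")
f=env.grab_frame("side");a=f["frame"][110:310,210:380,::-1]
for d in(.02,.04,.09):
    env.move_straight(p+[0,0,.06]+d*b,rate=.08); s=st(env,d)
    if np.linalg.norm(s["contact_force"])>12: break
f=env.grab_frame("side")
cv2.imwrite("pics/c6.png",cv2.resize(np.hstack([a,f["frame"][110:310,210:380,::-1]]),None,fx=2.3,fy=2.3))
E
```

```text
0.01 t13.29 pos [ 0.5196 -0.0973  0.1762] F [-0.6 -0.4 -1.6] M [-0.11  0.04  0.02] w 0.0094 q6 1.13
0.03 t13.69 pos [ 0.5196 -0.0973  0.196 ] F [-0.2 -0.4 -2.5] M [-0.1   0.03  0.06] w 0.0093 q6 1.13
0.06 t14.22 pos [ 0.5194 -0.0972  0.2258] F [-0.1  0.7 -2.2] M [-0.05 -0.02 -0.  ] w 0.0095 q6 1.13
0.02 t14.67 pos [ 0.4995 -0.0995  0.226 ] F [ 0.8  0.  -1.7] M [-0.14 -0.03  0.01] w 0.0096 q6 1.12
0.04 t15.07 pos [ 0.48   -0.1019  0.2262] F [ 0.7 -0.1 -2.6] M [-0.14 -0.04  0.01] w 0.0093 q6 1.10
0.09 t15.84 pos [ 0.4305 -0.1077  0.2262] F [-0.   0.2 -2.3] M [-0.13 -0.02 -0.07] w 0.0096 q6 1.05
```

View pics/c6.png

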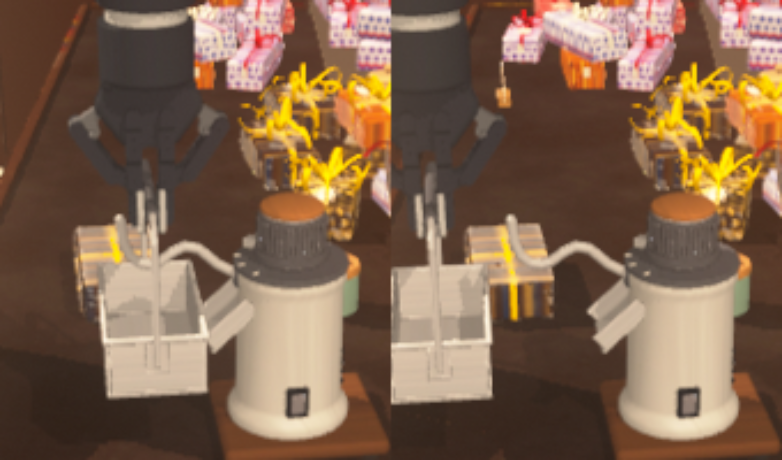

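The bin is clear of the hook, with no side force. Carry it to the tray and check before lowering.

```bash
python3 - <<'E'
from cell import env
from h import *
yaw=-.203;u=np.array([-np.sin(yaw),np.cos(yaw),0])
p=np.array([.4315,-.304,.226])-.047*u
env.move_straight(p,down(yaw),rate=.15); st(env,"over")
p[2]=.165; env.move_straight(p,rate=.12); st(env,"low")
T=env.grab_frame("top");S=env.grab_frame("side")
im=np.hstack([cv2.resize(T["frame"][240:345,360:485,::-1],(400,336)),cv2.resize(S["frame"][260:440,135:300,::-1],(400,436))[:336]]) if 0 else None
a=cv2.resize(T["frame"][240:350,360:490,::-1],None,fx=3,fy=3);b=cv2.resize(S["frame"][240:440,130:300,::-1],None,fx=2.3,fy=2.3)
im=np.zeros((460,790,3),np.uint8);im[:330,:390]=a;im[:460,390:390+b.shape[1]]=b[:460,:400];cv2.imwrite("pics/c7.png",im)
E
```

```text
over t17.66 pos [ 0.4221 -0.3494  0.2261] F [ 0.1 -0.1 -2.7] M [-0.08  0.   -0.03] w 0.0096 q6 0.95
low t18.32 pos [ 0.4223 -0.3501  0.1655] F [ 0.9 -0.2 -2.1] M [-0.03  0.    0.01] w 0.0094 q6 0.95
```

View pics/c7.png

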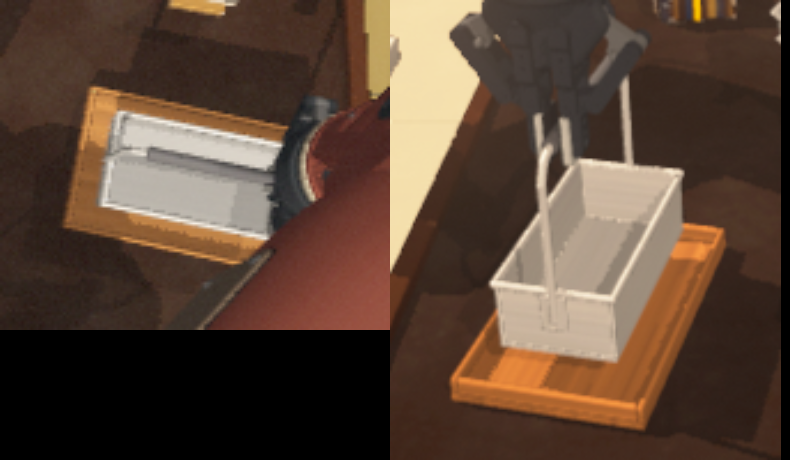

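The bin hangs level and parallel over the tray. I'll check its left end against the tray's (crop corners (120,112),(101,205) against (92,88),(66,226)) before lowering.

```bash
python3 - <<'E'
from h import *
T=dict(np.load("top1.npz"))
g=lambda x,y:(360+(x+.5)/3-.5,240+(y+.5)/3-.5)
b=[ray(T,g(*p),.081) for p in((120,112),(101,205))];t=[ray(T,g(*p),.018) for p in((92,88),(66,226))]
yaw=-.203;R=np.array([[np.cos(yaw),np.sin(yaw)],[-np.sin(yaw),np.cos(yaw)]])
for n,q in(("bin",b),("tray",t)): print(n,[(R@(k[:2]-[.4315,-.304])).round(4) for k in q])
E
```

```text
bin [array([0.0421, 0.0805]), array([-0.0438,  0.0824])]
tray [array([0.0673, 0.1019]), array([-0.0662,  0.1023])]
```

All within 3 mm of the expected values. Lower until the first contact and release.

```bash
python3 - <<'E'
from cell import env
from h import *
p=np.array(env.sense()["eef_pos"]); p[:2]=[.4221,-.350]
for z in[.146,.143]+list(np.arange(.142,.1355,-.001)):
    p[2]=z;env.move_straight(p,rate=.03);s=st(env,"%.3f"%z)
    if s["contact_force"][2]>1: break
env.wait(.2);st(env,"set")
env.grip(.03,20);st(env,"rel");env.grip(.05)
env.move_straight([p[0],p[1],.27],rate=.15);st(env,"up")
env.movep([.25,-.45,.33],down(-.2))
env.wait(.5)
T=env.grab_frame("top");S=env.grab_frame("side");np.savez("top2.npz",**T);np.savez("side2.npz",**S)
a=cv2.resize(T["frame"][180:350,180:490,::-1],None,fx=1.29,fy=1.29);b=cv2.resize(S["frame"][180:440,140:400,::-1],None,fx=1.5,fy=1.5)
im=np.zeros((400,800,3),np.uint8);im[:a.shape[0],:400]=a[:,:400];im[:390,405:795]=b;cv2.imwrite("pics/c8.png",im)
E
```

```text
0.146 t19.20 pos [ 0.4221 -0.3501  0.1461] F [ 0.1  0.4 -1.8] M [-0.11 -0.01  0.03] w 0.0095 q6 0.95
0.143 t19.45 pos [ 0.422  -0.3499  0.1429] F [-0.1 -0.6 -2.4] M [-0.11 -0.04 -0.02] w 0.0095 q6 0.95
0.142 t19.70 pos [ 0.4222 -0.3501  0.142 ] F [-0.2  0.3 -1.8] M [-0.06 -0.09 -0.08] w 0.0098 q6 0.95
0.141 t19.95 pos [ 0.4223 -0.3503  0.1414] F [-0.1 -0.1  3.4] M [-0.15  0.07 -0.01] w 0.0093 q6 0.95
set t20.15 pos [ 0.4222 -0.3503  0.1414] F [-0.7 -0.3  4.6] M [-0.23  0.14 -0.01] w 0.0094 q6 0.95
rel t20.48 pos [ 0.422  -0.3498  0.1407] F [ 0.3 -0.5 -0. ] M [-0.02 -0.03  0.03] w 0.0300 q6 0.95
up t21.82 pos [ 0.4218 -0.3497  0.2691] F [1.2 0.2 0.5] M [0.04 0.05 0.03] w 0.0501 q6 0.95
```

View pics/c8.png

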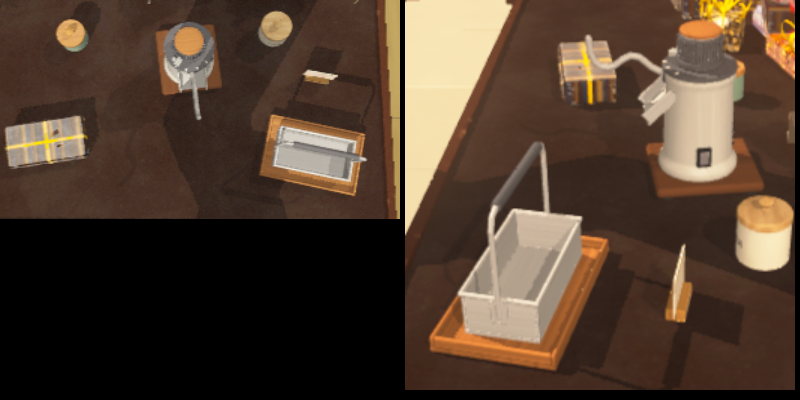

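The bin stands upright inside the tray rim, the ring's lug is still at the post, and the other items look unmoved. I'm handing the job in.

```bash
python3 - <<'E'
from cell import env
from h import *
T=dict(np.load("top2.npz"));P=cloud(T);z=P[...,2];R=P[...,:2]-[.4315,-.304];c,s=np.cos(-.203),np.sin(-.203)
lx=R[...,0]*c+R[...,1]*s;ly=-R[...,0]*s+R[...,1]*c
m=(abs(lx)<.06)&(abs(ly)<.1)&(z>.045)&(z<.065)
print("rim z by end",[np.nanmedian(z[m&(k*ly>.06)]).round(4) for k in(1,-1)],lx[m].min().round(3),lx[m].max().round(3),ly[m].min().round(3),ly[m].max().round(3))
st(env,"end");env.finish_job()
E
```

```text
rim z by end [np.float64(0.0582), np.float64(0.0576)] -0.044 0.045 -0.081 0.085
end t23.27 pos [ 0.2501 -0.45    0.33  ] F [-0.1 -0.4  0.7] M [ 0.02 -0.02  0.01] w 0.0499 q6 0.57
the job is handed in; nothing more can be done
```

The job is done and handed in at 23.3 s of the 56 s allowed. I turned the grind ring clockwise from the 0.93 notch to its stop. Then I lifted the catch bin 60 mm, drew it 90 mm off the hook and set it down in the tray.

- **Ring:** The moment jumped to 1.2 N m at the stop. The pictures after letting go show the lug beside the stop post, with the other three marks exposed.
- **Lift-off:** The bin came off with forces under 3 N. It touched the tray floor at about 4 N, at the expected height.
- **Bin in the tray:** Its rim is level at 58.2 and 57.6 mm at the two ends (57 mm expected). It sits centred inside the tray rim to within a few millimetres.
- **Bystanders:** The pack, canisters and price card look unmoved in the last pictures; I did not measure their positions.
- **Robot:** The gripper is open and the arm is clear of everything.

Two early checks disagreed. The first side-view estimate of the ring axis differed from the top view by several millimetres. I put that down to the side of the cap being visible, and the grip then closed with almost no side force. My mill yaw readings ranged from 0.08 to 0.18 rad; I used about 0.12, which matched the box edges.

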